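# Refit the feed roller on its axle

## Robot

A 7-joint arm with a two-finger parallel gripper is mounted at the origin on the work surface. World frame = base frame: x ahead of the robot, y to its left, z up, the work surface at z = 0. Lengths are in m, angles in rad, forces in N, time in s.
With the tool pointing down it reaches from about 0.4 to 0.925 m from the base axis. Payload 4.1 kg.
Tool frame: the origin (TCP) lies midway between the tips of the shut fingers; the grasp point (between the pads) lies 19 mm behind it; z points along the fingers, y is the line along which they close (so a half turn about z gives the same grasp; the last joint's range is limited). The gripper opens to 85 mm and grips with 20 to 120 N. Pads are 22 mm wide; open, the fingers measure 114 mm over their backs; the gripper's body (76 mm by 85 mm) begins 54 mm behind the grasp point. The pads swing forward as they close: fully open they stand 13 mm farther back than shut.
Start: joints at [1.212, 0.398, 0.045, 1.537, -0.019, 1.207, -0.051], TCP at [0.167, -0.628, 0.231] pointing down, gripper open.
Joint ranges: [-2.82, 2.82], [-0.49, 2.23], [-1.37, 1.46], [0, 2.46], [-1.36, 4.5], [0.23, 2], [-2.94, 2.94]. Speed limits (rad/s): [2.57, 2.57, 3.14, 3.14, 3.14, 3.14, 3.14].

## Interface

Orientations are given as a rotation vector (axis times angle).
In Python, from cell import get_obs, get_image, close_job gives the robot as it stands. The module is installed in compiled form; this text tells all that it offers.
- The arm moves only by the tool send_rows, never from a script. Its argument "commands" is text: rows parted by semicolons, each of 7 numbers parted by spaces: the turn, a rotation vector about the tool's x, y, z scaled (see below), then the shift along the tool's x, y, z scaled (see below), then the finger opening in mm, from 0 to 85.4. A call has 1 to 10 rows; each row is the pose to reach, as a shift and turn from the pose commanded when the call began, along the tool's axes at that moment; what a row does not reach only later rows make up. The controller multiplies each number of a shift by 40 cm and each number of a turn by pi/4 rad. A row lasts 1/12 s, in which the tool goes at most 41.7 mm and 7.16 degrees, less where a joint would pass 70% of its speed; a pose out of reach is approached as far as the arm can. A call with a number of a shift or a turn outside -1 to 1 is refused whole. A call with a gripper value outside its range is refused whole. The fingers move at their own pace and stop on an object; "newtons" is the grip in N (left out, the last holds). Time passes only in rows, so rows that repeat a pose let the fingers close. It gives the time, the measured TCP pose, the force, the opening and the grip force at its end, in the units of the state.
- get_obs(): the state, without advancing time (a new reading comes with each control period).
- get_image(name): name is "side" or "top"; returns a dict with "color" (384x512x3 uint8, red, green, blue), "K" (3x3 intrinsics, pixels), "dist_coeffs" ([k1, k2, p1, p2, k3] as OpenCV has them; the pictures are not rectified), "R" (3x3) and "t" (3): a world point X has camera coordinates R X + t. Camera axes: x right, y down, z forward; pixel columns grow to the right and rows downward; lengths in m; the calibration is good to about 2 mm. A picture is of the moment at which its call begins. There is no depth.
- close_job(): hands the job in; it is judged then, once.
The state is a dict: "time_s": time; "qpos": joint angles; "dq": joint speeds; "joint_torque": joint torques, N m; "position": TCP position; "tool_rot": TCP orientation; "force": force on the tool from outside, world axes, zero at the start; "ft_torque": the same for the moment, N m; "width": finger opening in m; "finger_force": force on a finger pad.
Only numpy, scipy, OpenCV 4.12 (cv2) and the standard library are available. Lean on these libraries where they do the work, as an engineer would, in place of code of your own. Each camera call takes 0.05 s, during which the arm holds its last target. There are 200 camera calls.

## Task

Refit the feed roller of this little seed-corn feed stand: push the loose wooden roller along the bed, without lifting it, until it drops into the slot between the two upright plates, and do not let it roll on past the slot. Once it lies still there by itself, take the axle rod off its rest by the handle and thread it through the first plate, the roller and the second plate until the end of the handle is fully home against the plate, then let go. Leave the corn ears, the brush and the gourd where they are.

Things in the scene. Friction and masses are not known exactly. Their poses are not given: they have to be found in the camera images.
- stand: Fixed metal stand, 200 x 100 mm. Origin on the table under the slot's middle, z up. x = rolling direction: flat bed, 18 mm high, from x -130 to +70, cut by one cross slot 24 wide (x -12 to 12), 12 deep. A steel plate each side of the slot (y 38 to 50 and -50 to -38; 50 long, 62 high) with a 16 mm bore along y. Rails (76 mm clear between) and end lips stand 8 mm above the bed. Yaw up to 0.25 rad.
- slot_axis (a point): Midway between the two plates on the common axis of their bores, above the slot's middle, 45.5 mm above the table; axes as the stand's. The roller's centre lies here (but for 3 mm end play along y) once it has dropped into the slot.
- bore_left (a point): Centre of the bore's mouth in the outer face of the +y plate (stand frame 0, +50, 45.5 mm). This face is flush with the stand's base: outside it there is only the table.
- bore_right (a point): Centre of the bore's mouth in the outer face of the -y plate (stand frame 0, -50, 45.5 mm).
- roller: Loose brown wooden roller, 60 mm diameter, 70 long, with a 16 mm bore along its axis; about 0.15 kg. Origin: its centre; y is its axis (x, z turn as it rolls). Starts across the bed, centre 55 to 85 mm on the -x side of the slot, 48 mm above the table. After a 40 mm/s push it rolls on 10 to 40 mm; drops 2.5 mm into the slot once its centre is past the edge; under 1 N pushes it out.
- rest: Fixed light wooden block, 100 long (its x) by 40 wide by 40 mm high, with an open-topped channel 14 mm wide and 10 mm deep along its top in which the rod's shaft lies. Origin: centre of its underside. x points the way the rod's tip points.
- rod: Loose axle rod, 0.1 kg: round steel shaft 12 mm dia, 120 long, the last 12 mm tapering to 6 mm dia; square black handle 24 x 24, 50 long. Origin on its axis at the shoulder (shaft meets handle); x points to the tip; handle at x -50 to 0. Starts level in the rest, axis 36 mm above the table, handle off the block's end, two faces upright, tip towards world -y (+-20 deg). May enter either side.
- rod_tip (a point): Centre of the rod's tip, 120 mm from the shoulder; stands 20 mm out of the far plate when the rod is home.
- ear_dark: Loose dark red-brown ear of corn, 150 mm long, 40 mm thick, lying to the right of the stand. Origin under its middle. Leave alone.
- ear_pale: Loose pale ear of corn, 150 mm long, 40 mm thick, lying beyond the rod rest. Origin under its middle. Leave alone.
- brush: Loose flat brush with a dark wooden handle, 160 mm long, 42 mm wide, 20 mm high, to the right of the stand, beyond the dark ear. Origin under its middle. Leave alone.
- gourd: Loose ornamental gourd, 74 mm high, on its 50 mm square wooden foot, beyond the stand. Origin under its middle. Leave alone.
Mind the look-alikes: they are no part of the job. Leave any blue or pink look-alike of the roller alone. Leave any green look-alike of the rod alone.

How it is judged:
On the way, in this order (a step that is already met when the one before it is completed fails the run):
1. the roller lies still in the slot, not touched by the robot (x of roller in the frame of slot_axis between -0.005 and 0.005 m and z of roller in the frame of slot_axis between -0.005 and 0.005 m and linear speed of roller below 0.02 m/s and contact force between roller and the fingers below 0.05 N), for 0.2 s.
2. the rod's tip has passed through one plate into the roller's bore (x of rod_tip in the frame of slot_axis between -0.006 and 0.006 m and z of rod_tip in the frame of slot_axis between -0.006 and 0.006 m and y of rod_tip in the frame of slot_axis between -0.033 and 0.033 m), for 0.1 s.
At the end, for the whole second after the job is handed in: Roller within 5 mm of the bores' axis (along the bed and in height); rod through both plates and the roller, shoulder within 6 mm of the axis, rod within 0.08 rad of it, under 5 mm between handle and plate, tip out of the far plate; roller and rod at rest, released (x of roller in the frame of slot_axis between -0.005 and 0.005 m and z of roller in the frame of slot_axis between -0.005 and 0.005 m and x of rod in the frame of slot_axis between -0.006 and 0.006 m and z of rod in the frame of slot_axis between -0.006 and 0.006 m and angle between the x axis of rod and the y axis of stand, either way round below 0.08 rad and ((y of rod in the frame of slot_axis below 0.055 m and y of rod_tip in the frame of slot_axis below -0.06 m) or (y of rod in the frame of slot_axis above -0.055 m and y of rod_tip in the frame of slot_axis above 0.06 m)) and linear speed of each of rod, roller below 0.01 m/s); the robot touches nothing.
It fails at once if the roller ran past the slot by more than 20 mm (x of roller in the frame of slot_axis above 0.02 m).
It fails at once if the roller was lifted more than about 12 mm off the bed (z of roller in the frame of slot_axis above 0.015 m).
It fails at once if an ear of corn, the brush or the gourd was moved more than 30 mm (distance of any of ear_dark, ear_pale, brush, gourd from where it was at the start of the episode above 0.03 m).
It also fails if it takes over 58 s, if anything falls off the work surface, if the arm or the gripper's body presses on something with over 40 N, if the wrist force passes 120 N, or if a joint passes its speed limit or range.

## Working session

There is one attempt and no reset: what is moved stays moved. The work goes in short steps, Python scripts to look and compute and a tool call to move; the robot and the scene stay as the last step left them, time stands still between calls to the robot, and variables do not carry over. Pictures are saved under pics/ and viewed, at most 10 in all, crops included, and the job is handed in when it is done.

Besides the shell and the picture viewer there is one more tool, called after "Emit:" by a JSON object that holds its "api" and its "payload", one argument or row to a line. send_rows: Moves the arm, as the interface text tells. Its arguments: {"type":"object","properties":{"commands":{"type":"string"},"newtons":{"type":"number"}},"required":["commands"]}

```bash
mkdir -p pics; python3 - <<'E'
from cell import *
import cv2,numpy as np
for n in ["top","side"]:
    d=get_image(n); cv2.imwrite(f"pics/{n}0.png",d["color"][:,:,::-1])
    print(n,d["K"].tolist(),np.round(d["dist_coeffs"],3),"cam",np.round(-np.array(d["R"]).T@d["t"],3),np.round(d["R"],3).tolist())
o=get_obs();print(o)
E
```

```text
top [[361.6425353036898, 0.0, 257.5979631573115], [0.0, 361.6425353036898, 187.69860066212962], [0.0, 0.0, 1.0]] [-0.059  0.     0.     0.     0.   ] cam [0.389 0.055 1.113] [[-0.003, -1.0, -0.002], [-0.986, 0.003, -0.166], [0.166, 0.002, -0.986]]
side [[430.76637078583025, 0.0, 252.67904517561595], [0.0, 430.76637078583025, 191.08609554980785], [0.0, 0.0, 1.0]] [-0.086  0.     0.     0.     0.   ] cam [-0.174  0.849  0.874] [[-0.735, -0.678, -0.006], [-0.392, 0.432, -0.812], [0.554, -0.594, -0.584]]
{'time_s': 0.1, 'qpos': array([ 1.21201674,  0.39913765,  0.04504781,  1.53773884, -0.01867191,
        1.20691466, -0.05068955]), 'dq': array([ 0.00035024, -0.00221034,  0.0015373 , -0.00092557,  0.00105008,
       -0.00035214,  0.00094294]), 'joint_torque': array([ 3.66432010e-03, -4.76266301e+01,  1.37039635e+00, -2.54951173e+01,
        1.20180671e-02,  5.01199567e-03, -5.15164359e-06]), 'position': array([ 0.16682733, -0.62764038,  0.23036167]), 'tool_rot': array([-3.11338207e+00, -4.06879665e-01,  6.00341402e-04]), 'force': array([ 0.00896262, -0.1947415 ,  0.85118765]), 'ft_torque': array([ 0.03622386, -0.00471352, -0.01397652]), 'finger_force': 0.0, 'width': 0.08513713611960304}
```

View pics/top0.png

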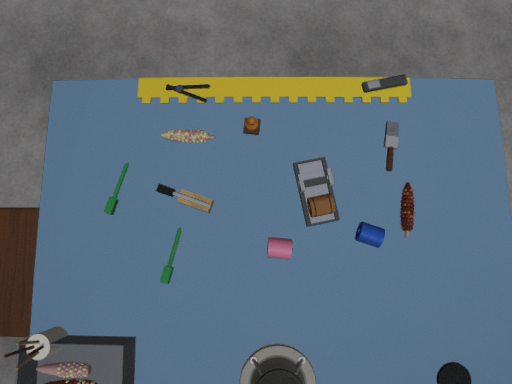

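View pics/side0.png

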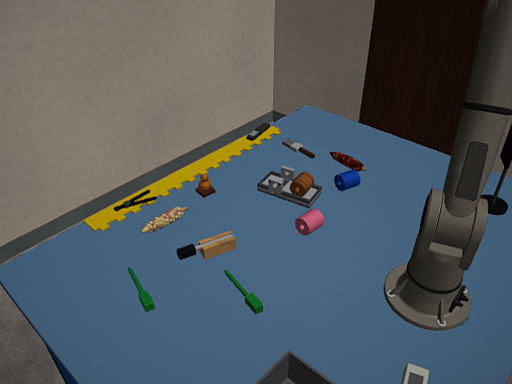

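Top view: the brown roller is at (321,206) in the stand (about (316,190)). The rod with its black handle is at (166,190), in the wooden rest at (194,201). The roller look-alikes are pink (280,248) and blue (370,234). The rod look-alikes are green, at (117,188) and (172,256). I choose the brown roller and the black-handled rod, and check both in one crop.

```bash
python3 - <<'E'
import cv2,numpy as np
t=cv2.imread("pics/top0.png");s=cv2.imread("pics/side0.png")
f=lambda im,x,y,w,h,k:cv2.resize(im[y:y+h,x:x+w],None,fx=k,fy=k,interpolation=cv2.INTER_CUBIC)
a=np.hstack([f(t,285,150,60,85,6)[:300*2],f(t,150,165,70,60,6)[:510] if 0 else cv2.copyMakeBorder(f(t,150,175,70,45,6),0,240,0,0,cv2.BORDER_CONSTANT)])
b=f(s,250,155,80,55,5);c=f(s,170,225,75,40,5)
a[275:510,360:780]=0
c=f(s,252,160,75,48,5)[:235]
a[275:275+c.shape[0],360:360+c.shape[1]]=c
cv2.imwrite("pics/crop0.png",a);print(a.shape)
E
```

```text
(510, 780, 3)
```

View pics/crop0.png

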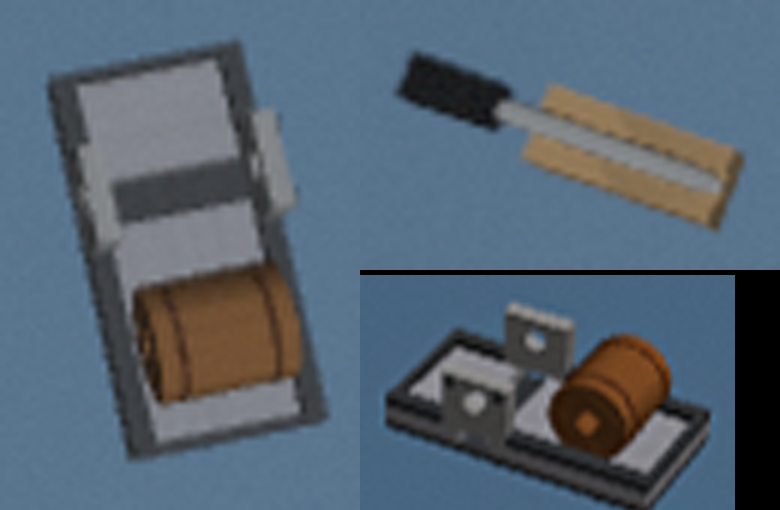

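Crop: the stand corners are clear, with rim corners near top px (293.3,163.3), (325,157), (306.7,226.3) and (339.5,219.2). The brown roller is on the near side of the slot, and both bores show in the side view at about (275,185.4) and (287,173.4). The rod lies in its rest with the black handle at upper left. Now the positions.

```bash
cat >h.py <<'E'
from cell import *
import cv2,numpy as np
from scipy.spatial.transform import Rotation as Ro
def ray(d,px,z):
    p=cv2.undistortPoints(np.float64([[px]]),d["K"],d["dist_coeffs"])[0,0]
    R=np.array(d["R"]);c=-R.T@np.array(d["t"]);v=R.T@np.array([p[0],p[1],1]);return c+v*(z-c[2])/v[2]
def proj(d,X):
    return cv2.projectPoints(np.float64([X]),cv2.Rodrigues(np.array(d["R"]))[0],np.float64(d["t"]),d["K"],d["dist_coeffs"])[0][0,0]
def rel(pos,yaw_x,w=None):
    """scaled shift (tool axes) + turn to bring TCP to pos, tool down with tool y along heading yaw_x(mod pi)"""
    o=get_obs();R=Ro.from_rotvec(o["tool_rot"]);best=None
    for k in (0,1):
        a=yaw_x+k*np.pi;y=np.array([np.cos(a),np.sin(a),0]);z=np.array([0,0,-1.])
        T=Ro.from_matrix(np.c_[np.cross(y,z),y,z]);rv=(R.inv()*T).as_rotvec()
        if best is None or np.linalg.norm(rv)<np.linalg.norm(best):best=rv
    print("turn",np.round(best/(np.pi/4),4),"shift",np.round(R.inv().apply(np.array(pos)-o["position"])/.4,4),"turndeg",np.degrees(np.linalg.norm(best)),"q7",o["qpos"][6])
E
python3 - <<'E'
from h import *
t=get_image("top");s=get_image("side")
cor=[(285+x/6-.42,150+y/6-.42) for x,y in[(50,78),(240,42),(130,458),(327,417)]]
P=np.array([ray(t,c,.026)[:2] for c in cor]);print(P.round(4).tolist())
print("yaws",[np.arctan2(*(P[a]-P[b])[::-1]) for a,b in((0,2),(1,3))],np.arctan2(-(P[0]-P[1])[0],(P[0]-P[1])[1]),np.arctan2(-(P[2]-P[3])[0],(P[2]-P[3])[1]),"len",np.linalg.norm(P[0]-P[2]),np.linalg.norm(P[1]-P[3]),np.linalg.norm(P[0]-P[1]))
ux=P[0]+P[1]-P[2]-P[3];ux/=np.linalg.norm(ux);print("ctr",P.mean(0),"slot",P.mean(0)+.03*ux,"yaw",np.arctan2(ux[1],ux[0]))
print("boreL side",ray(s,(274.6,185),.0455),"boreR inner",ray(s,(286.6,173),.0455),"roller endL",ray(s,(297.6,186.6),.048))
for n,d in(("t",t),("s",s)):
    im=d["color"].astype(int);hsv=cv2.cvtColor(d["color"],cv2.COLOR_RGB2HSV)
    roi=np.zeros(im.shape[:2],bool)
    if n=="t": roi[175:215,150:180]=1
    else: roi[235:265,170:205]=1
    m=(im.max(2)<60)&roi; r=cv2.minAreaRect(np.argwhere(m)[:,::-1].astype(np.float32));print(n,"handle",m.sum(),r,[ray(d,c,.048)[:2].round(4).tolist() for c in cv2.boxPoints(r)],"ctr",ray(d,np.argwhere(m).mean(0)[::-1],.048 if n=="t" else .040))
m=(hsv:=cv2.cvtColor(t["color"],cv2.COLOR_RGB2HSV));br=(m[:,:,0]<20)&(m[:,:,1]>110);br[:,:295]=0;br[:,345:]=0;br[:180]=0;br[225:]=0
r=cv2.minAreaRect(np.argwhere(br)[:,::-1].astype(np.float32));print("roller",br.sum(),r,ray(t,r[0],.06))
# shaft in top: grey line from handle to tip
a=ray(t,(150+500/6-.42,175+108/6-.42),.042);b=ray(t,(150+(720-360)/6-.42,175+187/6-.42),.042)
a=ray(t,(150+(500-360)/6-.42,175+108/6-.42),.042);print("shaft",a,b,np.arctan2(*(b-a)[:2][::-1]),np.linalg.norm(b-a))
E
```

```text
[[0.6495, -0.0521], [0.6684, -0.1507], [0.4546, -0.0885], [0.4747, -0.1881]]
yaws [np.float64(0.18466942452618446), np.float64(0.19071505830221064)] 0.18925929505554676 0.19844279176858584 len 0.19819704558112122 0.19726211725017237 0.10040097740109938
ctr [ 0.56178066 -0.11986482] slot [ 0.59125382 -0.11426727] yaw 0.18768509497274086
boreL side [ 0.58080034 -0.06838884  0.0455    ] boreR inner [ 0.59720833 -0.15248385  0.0455    ] roller endL [ 0.51574387 -0.11002144  0.048     ]
t handle 118 ((165.3000030517578, 190.09999084472656), (17.076295852661133, 6.957010269165039), 18.43494987487793) [[0.5593, 0.3612], [0.5794, 0.3554], [0.5628, 0.3057], [0.5429, 0.3116]] ctr [0.56157729 0.33444165 0.048     ]
s handle 214 ((189.72616577148438, 250.9918975830078), (13.511320114135742, 26.031810760498047), 82.23483276367188) [[0.5895, 0.3478], [0.547, 0.289], [0.5031, 0.3216], [0.5445, 0.3782]] ctr [0.55671641 0.33612787 0.04      ]
roller 468 ((321.01177978515625, 205.05291748046875), (18.764488220214844, 25.814727783203125), 77.47119140625) [ 0.51336557 -0.12884483  0.06      ]
shaft [0.5544203  0.31161052 0.042     ] [0.51441158 0.20027738 0.042     ] -1.91578562870645 0.11830370599233841
```

```bash
python3 -c "
from h import *
rel((.5164,-.1297,.15),.19);rel((.5164,-.1297,.15),.19+np.pi/2)"
```

```text
turn [-1.300e-03 -1.000e-03 -1.911e+00] shift [ 1.1645 -0.9787  0.2027] turndeg 85.99547682793263 q7 -0.050677328694250935
turn [-0.0015  0.0002  0.089 ] shift [ 1.1645 -0.9787  0.2027] turndeg 4.005101905383314 q7 -0.050677328694250935
```

Emit:
{"api": "send_rows", "payload": {
  "commands": "0 0 -0.96 0.58 -0.49 0 85;0 0 -0.96 0.58 -0.49 0 85;0 0 -0.96 0.58 -0.49 0 85;0 0 -0.96 0.58 -0.49 0 85;0 0 -0.96 0.58 -0.49 0 85;0 0 -0.96 0.58 -0.49 0 85;0 0 -0.96 0.58 -0.49 0 85;0 0 -0.96 0.58 -0.49 0 85;0 0 -0.96 0.58 -0.49 0 85;0 0 -0.96 0.58 -0.49 0 85"
}}

```text
time_s: 1.03
position: [0.341, -0.379, 0.2314]
tool_rot: [2.745, 1.527, -0.001]
force: [0.5, 0.2, 0.7]
width: 0.0853
finger_force: 0.0
```

```bash
python3 -c "
from h import *
rel((.5164,-.1297,.15),.19)"
```

```text
turn [-3.000e-04  1.100e-03 -9.489e-01] shift [0.7609 0.0441 0.2029] turndeg 42.70185852472383 q7 0.16133982880714223
```

Emit:
{"api": "send_rows", "payload": {
  "commands": "0 0 -0.949 0.761 0.044 0.2 85;0 0 -0.949 0.761 0.044 0.2 85;0 0 -0.949 0.761 0.044 0.2 85;0 0 -0.949 0.761 0.044 0.2 85;0 0 -0.949 0.761 0.044 0.2 85;0 0 -0.949 0.761 0.044 0.2 85;0 0 -0.949 0.761 0.044 0.2 85;0 0 -0.949 0.761 0.044 0.2 85;0 0 -0.949 0.761 0.044 0.2 85;0 0 -0.949 0.761 0.044 0.2 85"
}}

```text
time_s: 1.87
position: [0.5168, -0.1309, 0.1505]
tool_rot: [-2.002, -2.42, 0.001]
force: [0.6, 0.4, -0.2]
width: 0.085
finger_force: 0.0
```

```bash
python3 - <<'E'
from h import *
rel((.5164,-.1297,.022),.19)
t=get_image("top");s=get_image("side")
a=cv2.resize(t["color"][140:250,270:370],None,fx=4,fy=4);b=cv2.resize(s["color"][120:230,240:340],None,fx=4,fy=4)
cv2.imwrite("pics/c1.png",np.hstack([a,b])[:,:,::-1])
E
```

```text
turn [-0.0017 -0.0003 -0.002 ] shift [3.000e-03 1.000e-04 3.213e-01] turndeg 0.12118286494931203 q7 0.20018210250181467
```

View pics/c1.png

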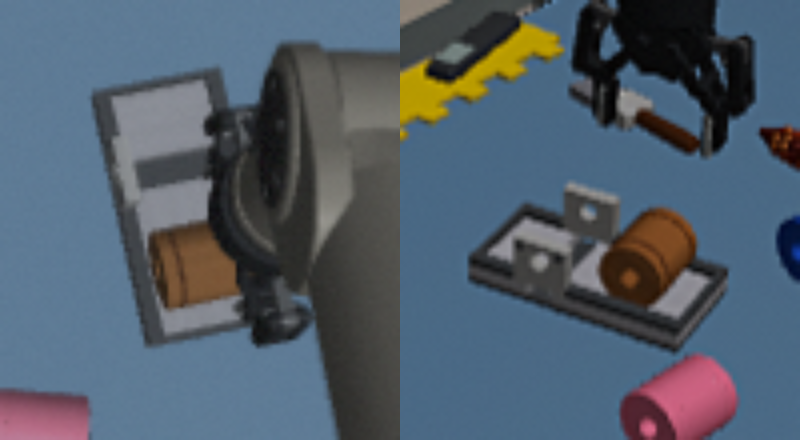

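The gripper sits above the roller with its fingers in line with the stand's x axis. I'm lowering it to straddle the roller.

Emit:
{"api": "send_rows", "payload": {
  "commands": "0 0 0 0.003 0 0.06 85;0 0 0 0.003 0 0.12 85;0 0 0 0.003 0 0.15 85;0 0 0 0.003 0 0.18 85;0 0 0 0.003 0 0.21 85;0 0 0 0.003 0 0.24 85;0 0 0 0.003 0 0.27 85;0 0 0 0.003 0 0.30 85;0 0 0 0.003 0 0.318 85;0 0 0 0.003 0 0.318 85"
}}

```text
time_s: 2.8
position: [0.5153, -0.1286, 0.0223]
tool_rot: [-2.0, -2.419, 0.002]
force: [0.9, -1.2, 0.7]
width: 0.085
finger_force: 0.0
```

Emit:
{"api": "send_rows", "payload": {
  "commands": "0 0 0 0 0 0 76;0 0 0 0 0 0 76;0 0 0 0 0 0 76",
  "newtons": 20
}}

```text
time_s: 3.05
position: [0.5172, -0.129, 0.0248]
tool_rot: [2.002, 2.42, 0.001]
force: [0.6, -1.0, 0.4]
width: 0.0757
finger_force: 0.0
```

```bash
python3 - <<'E'
from h import *
rel((.590,-.115,.022),.19)
t=get_image("top");s=get_image("side")
a=cv2.resize(t["color"][140:250,270:370],None,fx=4,fy=4);b=cv2.resize(s["color"][120:230,240:340],None,fx=4,fy=4)
cv2.imwrite("pics/c2.png",np.hstack([a,b])[:,:,::-1])
E
```

```text
turn [ 0.0017  0.001  -0.0019] shift [0.0003 0.1853 0.0072] turndeg 0.12428315805853136 q7 0.09068124488031501
```

View pics/c2.png

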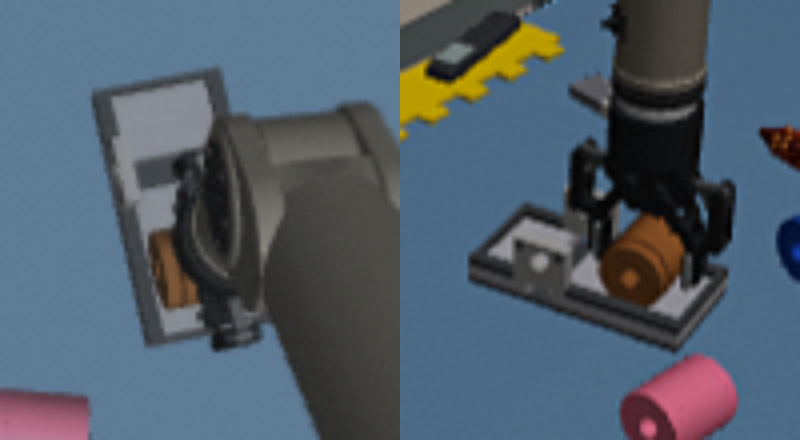

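The roller is caged between the two fingers, with gaps front and back. I'm pushing it slowly along the bed.

Emit:
{"api": "send_rows", "payload": {
  "commands": "0 0 0 0 0.01 0.005 76;0 0 0 0 0.02 0.005 76;0 0 0 0 0.03 0.005 76;0 0 0 0 0.04 0.005 76;0 0 0 0 0.05 0.005 76;0 0 0 0 0.06 0.005 76;0 0 0 0 0.07 0.005 76;0 0 0 0 0.08 0.005 76;0 0 0 0 0.09 0.005 76;0 0 0 0 0.10 0.005 76"
}}

```text
time_s: 3.98
position: [0.5562, -0.1214, 0.0221]
tool_rot: [2.003, 2.42, -0.0]
force: [0.2, 0.2, -0.6]
width: 0.076
finger_force: 0.0
```

Emit:
{"api": "send_rows", "payload": {
  "commands": "0 0 0 0 0.01 0 76;0 0 0 0 0.02 0 76;0 0 0 0 0.03 0 76;0 0 0 0 0.04 0 76;0 0 0 0 0.05 0 76;0 0 0 0 0.058 0 76;0 0 0 0 0.066 0 76;0 0 0 0 0.074 0 76;0 0 0 0 0.082 0 76;0 0 0 0 0.0845 0 76"
}}

```text
time_s: 4.82
position: [0.5896, -0.1149, 0.0221]
tool_rot: [2.002, 2.42, 0.001]
force: [-1.0, 0.7, 0.6]
width: 0.0759
finger_force: 0.0
```

Emit:
{"api": "send_rows", "payload": {
  "commands": "0 0 0 0 0.001 0 76;0 0 0 0 0.001 0 76;0 0 0 0 0.001 0 76;0 0 0 0 0.001 0 76"
}}

```text
time_s: 5.15
position: [0.5892, -0.1152, 0.0221]
tool_rot: [-2.003, -2.42, 0.0]
force: [0.4, -0.2, 0.6]
width: 0.0758
finger_force: 0.0
```

```bash
python3 - <<'E'
from h import *
rel((.590,-.115,.022),.19)
t=get_image("top");s=get_image("side")
a=cv2.resize(t["color"][140:250,270:370],None,fx=4,fy=4);b=cv2.resize(s["color"][120:230,240:340],None,fx=4,fy=4)
cv2.imwrite("pics/c3.png",np.hstack([a,b])[:,:,::-1])
E
```

```text
turn [-0.0003  0.0002 -0.0023] shift [-0.      0.0021  0.0002] turndeg 0.10438911598605018 q7 0.047171143373308376
```

View pics/c3.png

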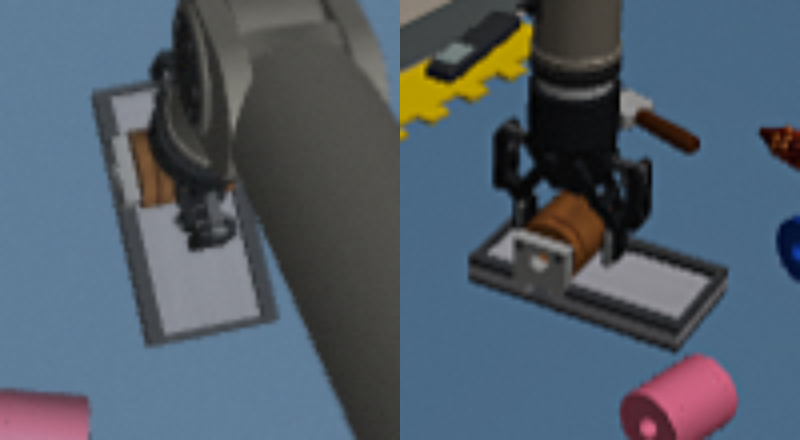

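The roller is over the slot. In the side crop its bore lines up behind the near plate's bore. I'm opening the fingers, lifting off and checking.

Emit:
{"api": "send_rows", "payload": {
  "commands": "0 0 0 0 0.001 0 85;0 0 0 0 0.001 0 85;0 0 0 0 0.001 0 85;0 0 0 0 0.001 -0.04 85;0 0 0 0 0.001 -0.1 85;0 0 0 0 0.001 -0.16 85;0 0 0 0 0.001 -0.22 85;0 0 0 0 0.001 -0.3 85;0 0 0 0 0.001 -0.38 85;0 0 0 0 0.001 -0.38 85"
}}

```text
time_s: 6.08
position: [0.5942, -0.1151, 0.1812]
tool_rot: [1.996, 2.412, 0.009]
force: [0.9, -0.1, -0.0]
width: 0.0851
finger_force: 0.0
```

```bash
python3 - <<'E'
from h import *
u=np.array([-.315,-.949]);print("rod heading",np.arctan2(-.949,-.339))
# handle centre estimate from shoulder & heading
rel((.5625,.333,.15),np.arctan2(-.949,-.339)+np.pi/2)
E
```

```text
rod heading -1.9138870184337107
turn [0.016  0.0018 0.6766] shift [1.1155 0.1309 0.0743] turndeg 30.45370939192785 q7 0.13653865959287778
```

Emit:
{"api": "send_rows", "payload": {
  "commands": "0 0 0.34 0.56 0.065 0 85;0 0 0.34 0.56 0.065 0 85;0 0 0.34 0.56 0.065 0 85;0 0 0.34 0.56 0.065 0 85;0 0 0.34 0.56 0.065 0 85;0 0 0.34 0.56 0.065 0 85;0 0 0.34 0.56 0.065 0 85"
}}

```text
time_s: 6.67
position: [0.5719, 0.1181, 0.1745]
tool_rot: [-2.294, -2.143, -0.005]
force: [-0.0, -0.2, -0.1]
width: 0.0852
finger_force: 0.0
```

```bash
python3 - <<'E'
from h import *
rel((.562,.3345,.13),-1.915+np.pi/2)
t=get_image("top");s=get_image("side")
a=cv2.resize(t["color"][145:245,280:350],None,fx=5,fy=5,interpolation=2);b=cv2.resize(s["color"][150:230,245:325],None,fx=5,fy=5,interpolation=2)
c=np.zeros((500,750,3),np.uint8);c[:,:350]=a;c[:400,350:]=b
cv2.imwrite("pics/c4.png",c[:,:,::-1])
m=cv2.cvtColor(t["color"],cv2.COLOR_RGB2HSV);br=(m[:,:,0]<20)&(m[:,:,1]>110);br[:,:295]=0;br[:,345:]=0;br[:150]=0;br[225:]=0
r=cv2.minAreaRect(np.argwhere(br)[:,::-1].astype(np.float32));p=ray(t,r[0],.0575)[:2];d=p-[.590,-.115];print(br.sum(),r,p,"stand",d@[.982,.189],d@[-.189,.982])
for n,dd in(("t",t),("s",s)):
    im=dd["color"];print(n,[proj(dd,(.5544,.3116,.036)),proj(dd,(.571,.3587,.036)),proj(dd,(.5137,.199,.036))])
    q=im[175:215,150:180] if n=="t" else im[235:265,170:205]
    msk=q.max(2)<60;print("handle px",msk.sum(),np.argwhere(msk).mean(0)[::-1]+([150,175] if n=="t" else [170,235]))
print(proj(t,(.562,.3345,.048)),proj(s,(.562,.3345,.040)))
E
```

```text
turn [-0.0006 -0.0055  0.3518] shift [ 0.5376 -0.0614  0.1136] turndeg 15.831759542337714 q7 -0.5204595100300827
425 ((315.76922607421875, 179.84616088867188), (18.04268455505371, 23.533935546875), 78.69007110595703) [ 0.58909046 -0.11601837] stand -0.001085636739558082 -0.0008281404946825148
t [array([173.37800141, 192.88908665]), array([158.16650497, 187.51946393]), array([210.26737211, 206.21490156])]
handle px 125 [165.144 190.24 ]
s [array([194.29463839, 248.48890233]), array([177.58634437, 254.29247198]), array([232.65628719, 235.36435774])]
handle px 208 [186.53846154 251.47596154]
[164.95235624 189.79294049] [186.19532509 250.33043265]
```

View pics/c4.png

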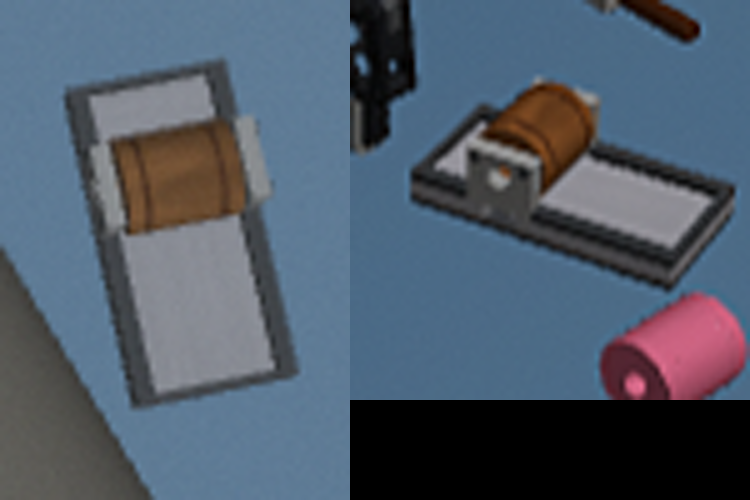

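The roller lies seated in the slot: in the top crop it is centred between the plates at px (316,180), about 1 mm from the axis, and the bores line up in the side crop. Now to the rod handle.

Emit:
{"api": "send_rows", "payload": {
  "commands": "0 0 0.352 0.545 -0.061 0.08 85;0 0 0.352 0.545 -0.061 0.08 85;0 0 0.352 0.545 -0.061 0.08 85;0 0 0.352 0.545 -0.061 0.08 85;0 0 0.352 0.545 -0.061 0.08 85;0 0 0.352 0.545 -0.061 0.08 85;0 0 0.352 0.545 -0.061 0.08 85;0 0 0.352 0.545 -0.061 0.08 85"
}}

```text
time_s: 7.43
position: [0.5665, 0.3283, 0.1413]
tool_rot: [2.578, 1.793, -0.002]
force: [0.8, -0.4, -0.9]
width: 0.0847
finger_force: 0.0
```

```bash
python3 - <<'E'
from h import *
rel((.5615,.3375,.017),-1.915+np.pi/2)
E
```

```text
turn [-0.      0.0022 -0.0141] shift [ 0.0178 -0.0198  0.3107] turndeg 0.6436576500765245 q7 -1.1607480629917264
```

Emit:
{"api": "send_rows", "payload": {
  "commands": "0 0 -0.01 0.01 -0.014 0.06 85;0 0 -0.01 0.01 -0.014 0.12 85;0 0 -0.01 0.01 -0.014 0.17 85;0 0 -0.01 0.01 -0.014 0.2 85;0 0 -0.01 0.01 -0.014 0.2 85;0 0 -0.01 0.01 -0.014 0.2 85"
}}

```text
time_s: 7.93
position: [0.5633, 0.3326, 0.062]
tool_rot: [2.573, 1.8, -0.001]
force: [0.9, -0.5, 1.3]
width: 0.0847
finger_force: 0.0
```

```bash
python3 - <<'E'
from h import *
rel((.5615,.3375,.017),-1.915+np.pi/2)
E
```

```text
turn [ 0.0006  0.0018 -0.0076] shift [ 0.01   -0.0085  0.1124] turndeg 0.351980102082796 q7 -1.2042312642119866
```

Emit:
{"api": "send_rows", "payload": {
  "commands": "0 0 -0.007 0.01 -0.008 0.03 85;0 0 -0.007 0.01 -0.008 0.06 85;0 0 -0.007 0.01 -0.008 0.09 85;0 0 -0.007 0.01 -0.008 0.11 85;0 0 -0.007 0.01 -0.008 0.11 85;0 0 -0.007 0.01 -0.008 0.11 85"
}}

```text
time_s: 8.43
position: [0.5601, 0.3394, 0.0171]
tool_rot: [2.567, 1.811, -0.003]
force: [-0.4, -0.5, 0.0]
width: 0.0846
finger_force: 0.0
```

Emit:
{"api": "send_rows", "payload": {
  "commands": "0 0 0 0 0 0 60;0 0 0 0 0 0 45;0 0 0 0 0 0 32;0 0 0 0 0 0 26;0 0 0 0 0 0 20;0 0 0 0 0 0 15;0 0 0 0 0 0 10;0 0 0 0 0 0 10;0 0 0 0 0 0 10",
  "newtons": 20
}}

```text
time_s: 9.18
position: [0.5628, 0.3392, 0.0184]
tool_rot: [2.565, 1.81, 0.005]
force: [6.3, -1.2, -2.3]
width: 0.0245
finger_force: 20.3
```

```bash
python3 - <<'E'
from h import *
o=get_obs();print(o)
s=get_image("side");t=get_image("top")
c=np.zeros((500,800,3),np.uint8);c[:400,:400]=cv2.resize(s["color"][200:280,165:245],None,fx=5,fy=5,interpolation=2);c[:400,400:]=cv2.resize(t["color"][160:240,140:220],None,fx=5,fy=5,interpolation=2)
cv2.imwrite("pics/c5.png",c[:,:,::-1])
E
```

```text
{'time_s': 9.1833, 'qpos': array([-0.28374339,  0.66101109, -0.45432017,  1.68622352,  0.36137825,
        0.87534089, -1.2303654 ]), 'dq': array([ 9.29621668e-04, -8.24626016e-04, -1.79274432e-03, -9.00642158e-05,
        1.92713878e-03,  5.41525444e-04,  4.99029371e-04]), 'joint_torque': array([ -2.10660048, -53.23015809,  -8.23147237, -17.52151608,
        -1.32679224,   0.96978966,  -0.27830109]), 'position': array([0.56283252, 0.3391517 , 0.01842632]), 'tool_rot': array([2.56531881, 1.81001192, 0.00481152]), 'force': array([ 6.26468063, -1.18231184, -2.26246822]), 'ft_torque': array([-0.07063152, -1.18700326,  0.35230118]), 'finger_force': 20.34639365876501, 'width': 0.024486661797538244}
```

View pics/c5.png

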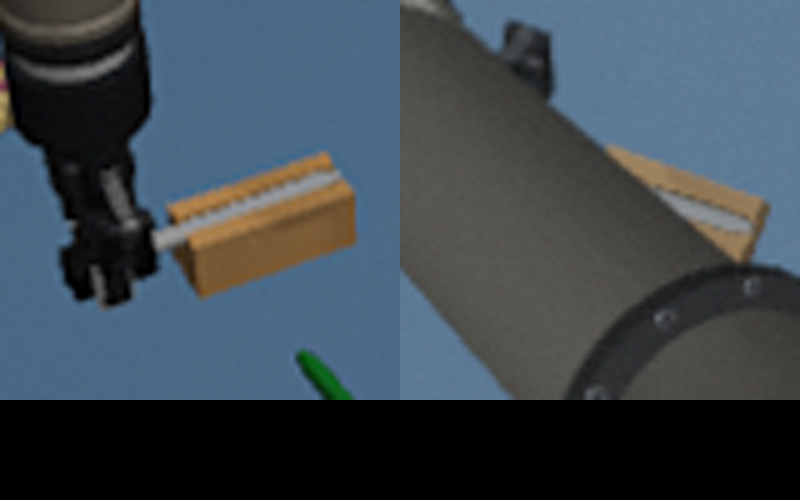

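The handle is gripped: opening 24.5 mm, and the fingers sit around the handle at crop px (105,240). I'm firming the grip and lifting.

Emit:
{"api": "send_rows", "payload": {
  "commands": "0 0 0 0 0 0 10;0 0 0 0 0 0 10;0 0 0 0 0 -0.02 10;0 0 0 0 0 -0.04 10;0 0 0 0 0 -0.07 10;0 0 0 0 0 -0.11 10;0 0 0 0 0 -0.16 10;0 0 0 0 0 -0.21 10;0 0 0 0 0 -0.26 10;0 0 0 0 0 -0.26 10",
  "newtons": 70
}}

```text
time_s: 10.12
position: [0.5618, 0.3426, 0.1273]
tool_rot: [-2.565, -1.812, -0.012]
force: [0.9, 1.3, -0.2]
width: 0.0231
finger_force: 69.9
```

```bash
python3 - <<'E'
from h import *
rel((.548,.105,.12),-1.381+np.pi/2)
E
```

```text
turn [ 0.0067 -0.0069 -0.6757] shift [-0.5714  0.1661  0.0151] turndeg 30.41147613814749 q7 -1.1776455194101478
```

Emit:
{"api": "send_rows", "payload": {
  "commands": "0 0 -0.676 -0.571 0.166 0.015 10;0 0 -0.676 -0.571 0.166 0.015 10;0 0 -0.676 -0.571 0.166 0.015 10;0 0 -0.676 -0.571 0.166 0.015 10;0 0 -0.676 -0.571 0.166 0.015 10;0 0 -0.676 -0.571 0.166 0.015 10;0 0 -0.676 -0.571 0.166 0.015 10;0 0 -0.676 -0.571 0.166 0.015 10;0 0 -0.676 -0.571 0.166 0.015 10;0 0 -0.676 -0.571 0.166 0.015 10"
}}

```text
time_s: 10.95
position: [0.5462, 0.1047, 0.1162]
tool_rot: [-1.997, -2.424, -0.001]
force: [0.4, 1.2, -1.6]
width: 0.0227
finger_force: 69.9
```

```bash
python3 - <<'E'
from h import *
print(get_obs()["position"]);rel((.548,.105,.0285),-1.381+np.pi/2)
E
```

```text
[0.54621149 0.10467621 0.11615426]
turn [ 0.0001 -0.0017  0.003 ] shift [-0.0003  0.0045  0.2191] turndeg 0.15561368656132316 q7 -0.31550076959089407
```

Emit:
{"api": "send_rows", "payload": {
  "commands": "0 0 0 0 0.004 0.04 10;0 0 0 0 0.004 0.08 10;0 0 0 0 0.004 0.12 10;0 0 0 0 0.004 0.16 10;0 0 0 0 0.004 0.19 10;0 0 0 0 0.004 0.21 10;0 0 0 0 0.004 0.216 10;0 0 0 0 0.004 0.216 10;0 0 0 0 0.004 0.216 10"
}}

```text
time_s: 11.7
position: [0.5488, 0.1032, 0.0302]
tool_rot: [2.001, 2.421, 0.001]
force: [0.1, -0.2, -0.6]
width: 0.0234
finger_force: 69.9
```

```bash
python3 - <<'E'
from h import *
o=get_obs();print(o["position"],o["force"]);rel((.548,.105,.0285),-1.381+np.pi/2)
s=get_image("side");t=get_image("top")
np.savez("im.npz",s=s["color"],t=t["color"])
c=np.zeros((500,800,3),np.uint8);c[:480,:400]=cv2.resize(s["color"][165:213,240:280],None,fx=10,fy=10,interpolation=2);c[:480,400:]=cv2.resize(t["color"][160:208,270:310],None,fx=10,fy=10,interpolation=2)
cv2.imwrite("pics/c6.png",c[:,:,::-1])
p=o["position"];
for L in(.149,.1):
  q=[p[0]+L*.189,p[1]-L*.982,p[2]+.0176];print(L,proj(s,q),proj(t,q))
for y in (.05,.038):
  q=[.590-.189*y,-.115+.982*y,.0455];print("bore",proj(s,q),proj(t,q))
E
```

```text
[0.54876216 0.10316727 0.03022125] [ 0.11212197 -0.20493689 -0.58825104]
turn [ 0.0014 -0.0001 -0.0001] shift [ 0.0049 -0.001   0.0043] turndeg 0.06252733747093468 q7 -0.3935062684335794
0.149 [270.57537731 188.10359464] [291.07054087 184.51359085]
0.1 [263.02502229 195.58349896] [275.01902403 187.61466122]
bore [274.17621068 185.34327035] [298.55740689 183.43612656]
bore [275.92894851 183.60188773] [302.46269318 182.68125719]
```

View pics/c6.png

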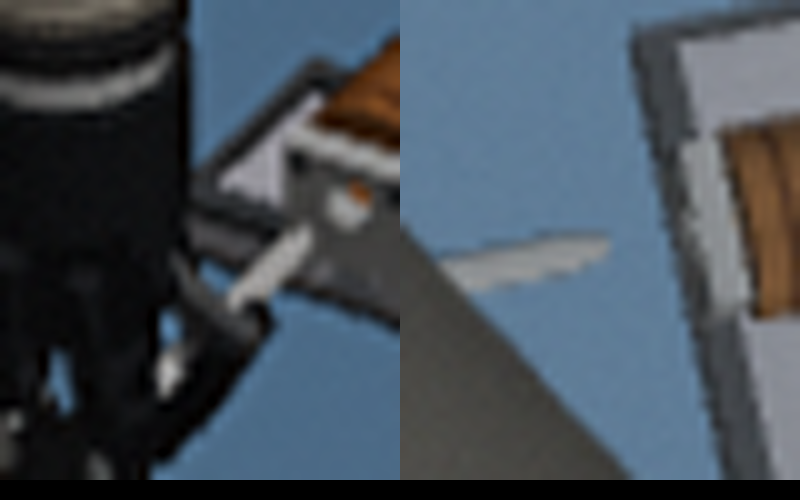

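The side crop shows the tip at about (270.2,187.7) and the bore centre at (274.5,184.9). The top crop shows the tip at (290.2,184.3) and the left plate's top centre near (301.2,182). The rod is slightly high and slightly to +x, so I'm working out the correction.

```bash
python3 - <<'E'
from h import *
from scipy.optimize import least_squares
s=get_image("side");t=get_image("top");o=get_obs();p=o["position"]
ux=np.array([.982,.189,0]);uy=np.array([-.189,.982,0]);S=np.array([.590,-.115,0])
tip=least_squares(lambda X:np.r_[proj(s,X)-[270.0,187.8],proj(t,X)-[290.1,184.3]],[.577,-.043,.047])
X=tip.x;print("tip",X,"res",tip.fun,"stand",(X-S)@ux,(X-S)@uy,X[2]);print("TCP stand",(p-S)@ux,(p-S)@uy,p[2])
# stand offset (dx,dy) from bore (side) and plate top centre (top)
f=lambda d:np.r_[proj(s,S+ux*d[0]+uy*(.05+d[1])+[0,0,.0455])-[274.55,184.85],proj(t,S+ux*d[0]+uy*(.044+d[1])+[0,0,.062])-[301.2,182.05]]
r=least_squares(f,[0,0]);print("stand corr",r.x,r.fun)
rel((.548,.105,.0285),-1.381+np.pi/2)
E
```

```text
tip [ 0.57699601 -0.04006112  0.05065883] res [-0.03655925 -0.00477262  0.01982981  0.02668121] stand 0.0013935300073008583 0.0760477381522518 0.05065882747920974
TCP stand 0.0007393356822187475 0.22155206343956063 0.03046001911407096
stand corr [-0.0001466  -0.00089606] [-0.20416257  0.37555585  0.25726544  0.0038794 ]
turn [ 0.0019  0.0003 -0.001 ] shift [ 0.0061 -0.001   0.0049] turndeg 0.09706044921448938 q7 -0.3935446850802674
```

Emit:
{"api": "send_rows", "payload": {
  "commands": "0 0 0 0 -0.003 0.009 10;0 0 0 0 -0.003 0.009 10;0 0 0 -0.015 -0.003 0.009 10;0 0 0 -0.03 -0.003 0.009 10;0 0 0 -0.045 -0.003 0.009 10;0 0 0 -0.06 -0.003 0.009 10;0 0 0 -0.07 -0.003 0.009 10;0 0 0 -0.08 -0.003 0.009 10;0 0 0 -0.085 -0.003 0.009 10;0 0 0 -0.085 -0.003 0.009 10"
}}

```text
time_s: 12.73
position: [0.5536, 0.0682, 0.0261]
tool_rot: [2.003, 2.42, -0.0]
force: [0.3, -0.3, -1.7]
width: 0.0232
finger_force: 69.9
```

```bash
cat >st.py <<'E'
from h import *
o=get_obs();p=o["position"];ux=np.array([.982,.189,0]);uy=np.array([-.189,.982,0]);S=np.array([.590,-.115,0])
print("TCP stand",(p-S)@ux,(p-S)@uy,p[2],"F stand",o["force"]@ux,o["force"]@uy,o["force"][2],"T",o["ft_torque"],o["width"])
E
python3 st.py
```

```text
TCP stand -0.0010977167667178614 0.18682372034389855 0.02606059338777852 F stand 0.23123598110362215 -0.30155869979885447 -1.734751245263637 T [ 0.03953545 -0.03857154 -0.01073931] 0.023168465670674057
```

No contact force, and the tip is about 9 mm inside the plate bore. On into the roller.

Emit:
{"api": "send_rows", "payload": {
  "commands": "0 0 0 -0.01 0 0 10;0 0 0 -0.02 0 0 10;0 0 0 -0.03 0 0 10;0 0 0 -0.04 0 0 10;0 0 0 -0.05 0 0 10;0 0 0 -0.05 0 0 10"
}}

```text
time_s: 13.23
position: [0.5576, 0.048, 0.0261]
tool_rot: [2.003, 2.419, -0.001]
force: [0.6, -0.3, -0.8]
width: 0.0233
finger_force: 69.9
```

```bash
python3 st.py
```

```text
TCP stand -0.0010540584733868506 0.1661663469483009 0.02607507244801295 F stand 0.5083720043487742 -0.377256604429434 -0.7836958877603704 T [-0.02097924 -0.0408211  -0.00832748] 0.02331608065676946
```

Emit:
{"api": "send_rows", "payload": {
  "commands": "0 0 0 -0.01 0 0 10;0 0 0 -0.02 0 0 10;0 0 0 -0.03 0 0 10;0 0 0 -0.04 0 0 10;0 0 0 -0.05 0 0 10;0 0 0 -0.06 0 0 10;0 0 0 -0.07 0 0 10;0 0 0 -0.08 0 0 10;0 0 0 -0.08 0 0 10"
}}

```text
time_s: 13.98
position: [0.5636, 0.0166, 0.0261]
tool_rot: [2.003, 2.419, -0.0]
force: [0.9, -1.2, -1.3]
width: 0.0225
finger_force: 70.1
```

```bash
python3 st.py
```

```text
TCP stand -0.0010135827341706469 0.13422789291621098 0.026126808747542956 F stand 0.6785248033381539 -1.33551806502996 -1.2830388103495616 T [-0.05907718 -0.09143877  0.05105522] 0.02252345946979804
```

Emit:
{"api": "send_rows", "payload": {
  "commands": "0 0 0 -0.01 0 0 10;0 0 0 -0.02 0 0 10;0 0 0 -0.03 0 0 10;0 0 0 -0.04 0 0 10;0 0 0 -0.05 0 0 10;0 0 0 -0.06 0 0 10;0 0 0 -0.07 0 0 10;0 0 0 -0.08 0 0 10;0 0 0 -0.09 0 0 10;0 0 0 -0.09 0 0 10"
}}

```text
time_s: 14.82
position: [0.5706, -0.0187, 0.0262]
tool_rot: [2.002, 2.419, 0.0]
force: [2.1, 0.9, 0.7]
width: 0.0229
finger_force: 70.3
```

```bash
python3 st.py
```

```text
TCP stand -0.0008590427831751297 0.0982776441775113 0.02623606990675168 F stand 2.1892568973994537 0.5037856544488335 0.6617658644519533 T [-0.18457404 -0.37353022  0.01928337] 0.02289435003510864
```

Emit:
{"api": "send_rows", "payload": {
  "commands": "0 0 0 -0.01 0.001 0 10;0 0 0 -0.02 0.001 0 10;0 0 0 -0.03 0.001 0 10;0 0 0 -0.04 0.001 0 10;0 0 0 -0.048 0.001 0 10;0 0 0 -0.053 0.001 0 10;0 0 0 -0.053 0.001 0 10"
}}

```text
time_s: 15.4
position: [0.5749, -0.0389, 0.0263]
tool_rot: [2.002, 2.42, 0.0]
force: [3.0, -0.4, 1.5]
width: 0.0229
finger_force: 70.4
```

```bash
python3 st.py
```

```text
TCP stand -0.0004622607364475357 0.07762899891812247 0.026261697016374572 F stand 2.8773013511826644 -1.0061593050955615 1.549732935250879 T [ 0.14735074 -0.38281023  0.02505588] 0.022890255761713746
```

Emit:
{"api": "send_rows", "payload": {
  "commands": "0 0 0 -0.004 0.001 0 10;0 0 0 -0.008 0.001 0 10;0 0 0 -0.012 0.001 0 10;0 0 0 -0.015 0.001 0 10;0 0 0 -0.015 0.001 0 10"
}}

```text
time_s: 15.82
position: [0.5752, -0.0398, 0.0263]
tool_rot: [-1.997, -2.42, -0.004]
force: [-0.7, 8.1, 4.1]
width: 0.0234
finger_force: 70.4
```

```bash
python3 st.py
```

```text
TCP stand -0.000318497770351615 0.07660763746661332 0.02625362336425809 F stand 0.8568328358348438 8.102377046855526 4.100146615310972 T [ 1.62606125  0.160845   -0.03211931] 0.023372352931619798
```

An 8 N contact force at the predicted home position means the handle is against the plate. I'm easing off, releasing and lifting clear.

Emit:
{"api": "send_rows", "payload": {
  "commands": "0 0 0 0.008 0 0 10;0 0 0 0.01 0 0 23;0 0 0 0.01 0 0 30;0 0 0 0.01 0 0 50;0 0 0 0.01 0 0 60;0 0 0 0.01 0 0 60;0 0 0 0.01 0 -0.03 60;0 0 0 0.01 0 -0.1 60;0 0 0 0.01 0 -0.18 60;0 0 0 0.01 0 -0.18 60",
  "newtons": 20
}}

```text
time_s: 16.65
position: [0.5796, -0.0398, 0.1046]
tool_rot: [1.996, 2.414, 0.01]
force: [1.0, 0.2, 0.7]
width: 0.0601
finger_force: 0.0
```

Emit:
{"api": "send_rows", "payload": {
  "commands": "0 0 0 0.4 0 -0.15 60;0 0 0 0.4 0 -0.15 60;0 0 0 0.4 0 -0.15 60;0 0 0 0.4 0 -0.15 60;0 0 0 0.4 0 -0.15 60;0 0 0 0.4 0 -0.15 60;0 0 0 0.4 0 -0.15 60"
}}

```text
time_s: 17.23
position: [0.5452, 0.1165, 0.1585]
tool_rot: [2.0, 2.421, -0.001]
force: [-0.6, 0.4, 0.3]
width: 0.0599
finger_force: 0.0
```

```bash
python3 - <<'E'
from h import *
s=get_image("side");t=get_image("top")
c=np.zeros((480,800,3),np.uint8);c[:,:400]=cv2.resize(s["color"][155:215,245:295],None,fx=8,fy=8,interpolation=2);c[:,400:]=cv2.resize(t["color"][150:210,285:335],None,fx=8,fy=8,interpolation=2)
cv2.imwrite("pics/c7.png",c[:,:,::-1])
ux=np.array([.982,.189,0]);uy=np.array([-.189,.982,0]);S=np.array([.590,-.115,0])
for n,y,x,z in(("plate",.05,0,.0575),("handle end",.1,0,.0575),("tip",-.07,0,.0455),("plateR",-.05,0,.0455)):
  q=S+ux*x+uy*y+[0,0,z];print(n,(proj(s,q)-[245,155])*8+4,(proj(t,q)-[285,150])*8+[404,4])
E
```

```text
plate [238.06186163 223.18039045] [515.99771461 265.75324623]
handle end [177.56765103 282.71190143] [384.03264182 291.24742088]
tip [370.68517156 114.30528011] [823.119466   211.42130095]
plateR [349.50388751 135.35823782] [771.63647707 221.37871609]
```

View pics/c7.png

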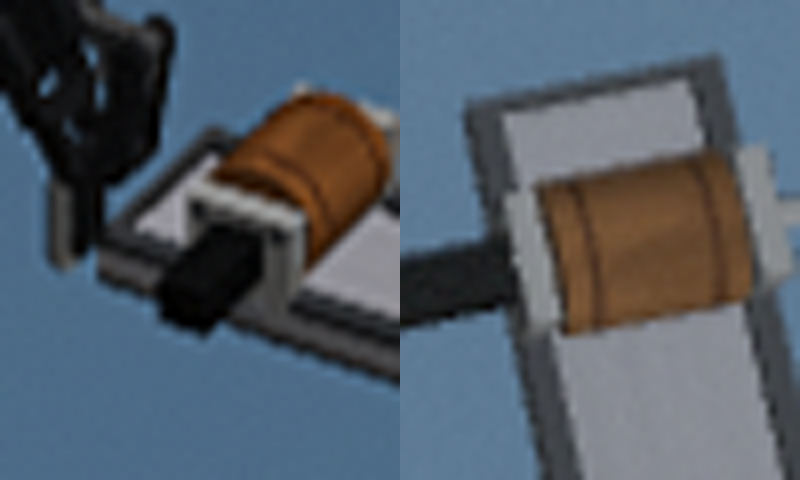

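The handle lies against the near plate (side crop (215,275); top crop its dark edge meets the plate at (515,265)), and the tip shows beyond the far plate. I'm measuring the gap before handing in.

```bash
python3 - <<'E'
from h import *
t=get_image("top");s=get_image("side");g=t["color"].astype(float)
ux=np.array([.982,.189,0]);uy=np.array([-.189,.982,0]);S=np.array([.590,-.115,0])
for lab,d,ys,z in(("top handle",t,np.arange(.040,.116,.002),.0555),("top tip",t,np.arange(-.040,-.086,-.002),.0475),("side handle",s,np.arange(.040,.116,.002),.0555)):
  im=d["color"].max(2).astype(np.float32);q=np.array([proj(d,S+uy*y+[0,0,z]) for y in ys],np.float32)
  print(lab,[(round(float(y)*1000),int(v)) for y,v in zip(ys,cv2.remap(im,q[None,:,0].copy(),q[None,:,1].copy(),1)[0])])
E
```

```text
top handle [(40, 144), (42, 143), (44, 141), (46, 140), (48, 119), (50, 80), (52, 45), (54, 32), (56, 31), (58, 31), (60, 31), (62, 32), (64, 32), (66, 30), (68, 27), (70, 31), (72, 32), (74, 30), (76, 28), (78, 29), (80, 32), (82, 32), (84, 32), (86, 30), (88, 29), (90, 29), (92, 31), (94, 29), (96, 29), (98, 30), (100, 49), (102, 83), (104, 138), (106, 147), (108, 147), (110, 148), (112, 147), (114, 146), (116, 147)]
top tip [(-40, 84), (-42, 112), (-44, 143), (-46, 143), (-48, 143), (-50, 143), (-52, 143), (-54, 144), (-56, 146), (-58, 145), (-60, 143), (-62, 141), (-64, 141), (-66, 144), (-68, 144), (-70, 146), (-72, 148), (-74, 148), (-76, 148), (-78, 147), (-80, 147), (-82, 148), (-84, 148)]
side handle [(40, 99), (42, 77), (44, 53), (46, 45), (48, 38), (50, 31), (52, 22), (54, 16), (56, 11), (58, 10), (60, 11), (62, 11), (64, 12), (66, 13), (68, 13), (70, 13), (72, 12), (74, 12), (76, 12), (78, 12), (80, 12), (82, 12), (84, 11), (86, 12), (88, 13), (90, 15), (92, 16), (94, 13), (96, 12), (98, 11), (100, 7), (102, 4), (104, 3), (106, 3), (108, 4), (110, 5), (112, 17), (114, 43), (116, 75)]
```

The gap is about 2 mm or less, within the 5 mm allowed. I'll give one gentle nudge on the handle end with closed fingers so it is fully home.

```bash
python3 st.py; python3 - <<'E'
from h import *
uy=np.array([-.189,.982,0]);S=np.array([.590,-.115,0])
rel(S+uy*.150+[0,0,.034],.19)
E
```

```text
TCP stand -0.0006401531323972018 0.23411352476854713 0.15735273869738844 F stand 0.7666101418689777 -1.0142851850329886 0.4805479012945414 T [-0.02294139 -0.0251737  -0.01262209] 0.059819983292672754
turn [-0.0019  0.0011 -0.0053] shift [-0.21    0.003   0.3086] turndeg 0.2592515762213213 q7 -0.31933228147905746
```

Emit:
{"api": "send_rows", "payload": {
  "commands": "0 0 0 -0.1 0 0 0;0 0 0 -0.2 0 0 0;0 0 0 -0.2 0 0 0;0 0 0 -0.2 0 0.06 0;0 0 0 -0.2 0 0.12 0;0 0 0 -0.2 0 0.18 0;0 0 0 -0.2 0 0.24 0;0 0 0 -0.2 0 0.29 0;0 0 0 -0.2 0 0.305 0;0 0 0 -0.2 0 0.305 0"
}}

```text
time_s: 18.27
position: [0.5585, 0.0372, 0.034]
tool_rot: [-2.002, -2.417, 0.005]
force: [-0.1, -0.1, 0.5]
width: 0.0001
finger_force: 0.0
```

Emit:
{"api": "send_rows", "payload": {
  "commands": "0 0 0 -0.02 0 0 0;0 0 0 -0.04 0 0 0;0 0 0 -0.06 0 0 0;0 0 0 -0.075 0 0 0;0 0 0 -0.085 0 0 0;0 0 0 -0.09 0 0 0;0 0 0 -0.09 0 0 0"
}}

```text
time_s: 18.85
position: [0.5671, 0.0023, 0.0363]
tool_rot: [2.003, 2.42, -0.0]
force: [-0.5, 0.5, 0.1]
width: -0.0001
finger_force: 0.0
```

```bash
python3 st.py
```

```text
TCP stand -0.00031589439514953174 0.11947969717229934 0.03633096065585319 F stand -0.36324917565300663 0.5823761888200198 0.10661560296802064 T [-0.01904586  0.00896597 -0.02630519] -5.4550505167121545e-05
```

Emit:
{"api": "send_rows", "payload": {
  "commands": "0 0 0 -0.005 0 0 0;0 0 0 -0.01 0 0 0;0 0 0 -0.015 0 0 0;0 0 0 -0.02 0 0 0;0 0 0 -0.02 0 0 0"
}}

```text
time_s: 19.27
position: [0.5684, -0.0052, 0.036]
tool_rot: [2.002, 2.421, -0.001]
force: [0.6, -0.0, 0.0]
width: -0.0001
finger_force: 0.0
```

```bash
python3 st.py
```

```text
TCP stand -0.0004231993712191483 0.11187795570615852 0.0360372787905906 F stand 0.6013683651552916 -0.13500415733599103 0.009036747357005943 T [-0.03769574  0.00542765 -0.00841404] -8.315372056649643e-05
```

Emit:
{"api": "send_rows", "payload": {
  "commands": "0 0 0 -0.003 0 0 0;0 0 0 -0.006 0 0 0;0 0 0 -0.008 0 0 0;0 0 0 -0.01 0 0 0;0 0 0 -0.01 0 0 0"
}}

```text
time_s: 19.68
position: [0.5691, -0.0079, 0.0361]
tool_rot: [-2.001, -2.421, -0.001]
force: [0.1, 2.7, 0.3]
width: -0.0002
finger_force: 0.9
```

```bash
python3 st.py
```

```text
TCP stand -0.0002853469946892638 0.10911787027310293 0.03610861204415242 F stand 0.5893593589987809 2.6794525151337334 0.33614880242807965 T [0.34631385 0.04324426 0.02635635] -0.0002434406381389015
```

Emit:
{"api": "send_rows", "payload": {
  "commands": "0 0 0 -0.004 0 0 0;0 0 0 -0.008 0 0 0;0 0 0 -0.01 0 0 0;0 0 0 -0.01 0 0 0"
}}

```text
time_s: 20.02
position: [0.5695, -0.008, 0.0362]
tool_rot: [-1.996, -2.421, -0.006]
force: [-1.6, 7.9, -0.3]
width: 0.0
finger_force: 4.1
```

```bash
python3 st.py
```

```text
TCP stand 5.519517486079345e-05 0.10897943619565603 0.03616464433670705 F stand -0.11950772291081369 8.066854437807093 -0.29470925124236 T [1.68809835 0.2827814  0.03418572] 1.8310952897456693e-05
```

The force rises to 8 N with no movement, so the handle is home. Backing away.

Emit:
{"api": "send_rows", "payload": {
  "commands": "0 0 0 0.04 0 0 0;0 0 0 0.1 0 0 0;0 0 0 0.15 0 -0.1 0;0 0 0 0.15 0 -0.25 0;0 0 0 0.15 0 -0.25 0;0 0 0 0.15 0 -0.25 0;0 0 0 0.15 0 -0.25 0;0 0 0 0.15 0 -0.25 0"
}}

```text
time_s: 20.68
position: [0.558, 0.0454, 0.1353]
tool_rot: [-2.002, -2.42, 0.003]
force: [-0.4, -0.5, -0.7]
width: 0.0
finger_force: 0.0
```

```bash
python3 - <<'E'
from h import *
t=get_image("top")
ux=np.array([.982,.189,0]);uy=np.array([-.189,.982,0]);S=np.array([.590,-.115,0])
m=cv2.cvtColor(t["color"],cv2.COLOR_RGB2HSV);br=(m[:,:,0]<20)&(m[:,:,1]>110);br[:,:295]=0;br[:,345:]=0;br[:150]=0;br[225:]=0
r=cv2.minAreaRect(np.argwhere(br)[:,::-1].astype(np.float32));d=ray(t,r[0],.0575)-S;print("roller",d@ux,d@uy)
im=t["color"].max(2);k=im<60;k[:,:276]=0;k[:,301:]=0;k[:170]=0;k[200:]=0
c=np.argwhere(k).mean(0)[::-1];d=ray(t,c,.0555)-S;print("handle",k.sum(),d@ux,d@uy)
print(close_job())
E
```

```text
roller -0.001064989788994014 -0.0006384878232809013
handle 0 nan nan
the job is handed in; nothing more can be done
None<stdin>:7: RuntimeWarning: Mean of empty slice.
  ret = um.true_divide(
```

The job is handed in at about 20.7 s, with no verdict returned: the roller lies in the slot about 1 mm from the axis, the rod is through both plates with its handle home (8 N push, no movement), and the gripper is clear, though my last camera check of the handle found no pixels (probably hidden by the arm).

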